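Make up the dog's brush-out and bath kits

ROBOT

A 7-joint arm with a two-finger parallel gripper is mounted at the origin on the work surface. World frame = base frame: x ahead of the robot, y to its left, z up, the work surface at z = 0. Lengths are in m, angles in rad, forces in N, time in s.
With the tool pointing down it reaches from about 0.4 to 0.875 m from the base axis. Payload 19.3 kg.
Tool frame: the origin (TCP) lies midway between the tips of the shut fingers; the grasp point (between the pads) lies 19 mm behind it; z points along the fingers, y is the direction in which the jaws open and shut (so a half turn about z gives the same grasp; the last joint's range is limited). The gripper opens to 85 mm and grips with 20 to 120 N. Pads are 22 mm wide; open, the fingers measure 114 mm over their backs; the gripper's body (76 mm by 85 mm) begins 54 mm behind the grasp point. The pads swing forward as they close: fully open they stand 13 mm farther back than shut.
Start: joints at [-0.07, 0.521, -0.036, 1.599, 0.021, 1.021, -0.113], TCP at [0.625, -0, 0.231] pointing down, gripper open.
Joint ranges: [-2.91, 2.91], [-0.3, 2.13], [-1.5, 1.42], [0.17, 2.43], [-1.26, 4.41], [0.16, 1.93], [-2.52, 2.52]. Speed limits (rad/s): [1.89, 1.89, 2.39, 2.39, 3.01, 3.01, 3.01].

INTERFACE

Orientations are given as [roll, pitch, yaw] about the fixed x, y, z axes, in that order (R = Rz(yaw) Ry(pitch) Rx(roll)).
In Python, from workcell import telemetry, cams, workorder gives the robot as it stands. The module is installed in compiled form; this text tells all that it offers.
- The arm moves only by the tool apply_moves, never from a script. Its argument "steps" is a list of rows, each a list of 4 numbers: the shift along the tool's x, y, z in cm, then the turn about the tool's z in rad. A call has exactly 10 rows; each row is the pose to reach, as a shift and turn from the pose commanded when the call began, along the tool's axes at that moment; what a row does not reach only later rows make up. A row lasts 1/12 s, in which the tool goes at most 41.7 mm and 7.16 degrees, less where a joint would pass 70% of its speed; a pose out of reach is approached as far as the arm can. A call with a gripper value outside its range is refused whole. "claw" is the closure, from 0 (fully open) to 1 (shut), set as the call begins (left out, the last holds). The fingers move at their own pace and stop on an object; "force" is the grip in N (left out, the last holds). Time passes only in rows, so rows that repeat a pose let the fingers close, or fill a call up. It gives the time, the measured TCP pose, the force and the opening at its end, in the units of the state.
- telemetry.observe(): the state, without advancing time (a new reading comes with each control period).
- cams.grab_frame(name): name is "scene" or "side" or "wrist"; returns a dict with "color" (420x560x3 uint8, red, green, blue), "mtx" (3x3 intrinsics, pixels), "k1" (the pictures are not rectified: a ray, as slopes to the right and down, at radius r is drawn at 1 + k1 r^2 times it, then the intrinsics apply), "eye" and "orientation" of the camera in the world; the wrist camera has in their place "T_tool_cam" (4x4, takes a point from camera to tool coordinates, whose origin is the TCP and whose axes are the flange's). Camera axes: x right, y down, z forward; pixel columns grow to the right and rows downward; lengths in m; the calibration is good to about 2 mm. A picture is of the moment at which its call begins: read the wrist's pose just before it. There is no depth.
- workorder.job_done(): hands the job in, once; it reports no verdict.
Trained networks look in the newest picture that a camera, given by its name, has taken for a name from the list of things; names that differ only in an ending like _2 or _b are one class to them, and where a whole thing is asked for, a point or a joint stands for the part that bears it (a point fixed in the world has none). Each returns a list of dicts, best first, with "score" (0 to 1); they miss things now and then, are a little off and sometimes report something else, mostly with a low value. They report only what shows in the picture. A call takes as long as a camera call. They do not tell look-alikes from the thing itself.
- cams.find_in(camera, name): "box" ([left, top, width, height] in pixels, round what is visible of it).
- cams.pinpoint(camera, name): "uv" ([column, row] in pixels: a listed point, or the origin of a listed thing).
The state is a dict: "clock": time; "qpos": joint angles; "qd": joint speeds; "joint_efforts": joint torques, N m; "position": TCP position; "tool_rot": TCP orientation; "force": force on the tool from outside, world axes, zero at the start; "moment": the same for the moment, N m; "grip_width": finger opening in m.
Only numpy, scipy, OpenCV 4.12 (cv2) and the standard library are available. Lean on these libraries where they do the work, as an engineer would, in place of code of your own. Each camera call takes 0.05 s, during which the arm holds its last target. There are 200 camera calls.

TASK

Make up the dog's two grooming kits: the rake and the steel comb make the brush-out kit and lie flat in the low tray, one in each of its two channels; the silicone brush and the lidded pot make the bath kit in the clear case, the brush pins down in the large compartment and the pot upright in the small one. The comb has been packed in the closed case by mistake, so open the lid, take it out, and leave the lid standing open for me to check. Leave the porcelain dish where it is on the turntable.

Things in the scene. Friction and masses are not known exactly. Their poses are not given: they have to be found in the camera images.
- rake_mid (a point): Undercoat rake, 150 mm long, lying on the shelf top at the start: a round black handle 21 mm thick with a grey T-head 62 mm wide, 18 mm long and 26 mm high at its +x end, steel pins down. This point lies on the handle at the balance point, 14 mm above what the rake lies on; from it the handle runs 90 mm along its own -x and the head ends 58 mm along +x. x along the handle, z up. Grasp across the handle (along its y). 120 g.
- comb_mid (a point): Steel comb, 116 x 34 mm and 10 mm thick, no handle, lying flat. This point is its centre, 5 mm above what it lies on. x along its length, the solid spine (10 mm wide) on its +y edge, the teeth (24 mm long) point to -y, z up. It can be grasped across its 34 mm width at the centre. At the start it lies in the large compartment of the case, turned any way. 70 g.
- brush_mid (a point): Orange silicone palm brush, pins down, 86 x 56 mm rounded-oblong and 40 mm high: pins to 12 mm, straight-sided body from 12 to 32 mm, a low rib (60 x 14 mm) on top. This point is its centre, 20 mm above what it stands on. x along the 86 mm, y across the 56 mm (grasp along y), z up. Starts on the turntable, a disc of 250 mm diameter whose top is 24 mm above the shelf and which turns on a stiff bearing if pushed. 90 g.
- pot_mid (a point): Lidded acrylic pot, round, 56 mm in diameter and 46 mm high, clear with white inside and an aluminium lid that is screwed on (lid and pot are one piece). This point is its centre, 23 mm above what it stands on; z up. Starts on the turntable. 130 g.
- case: Clear acrylic case with hinged lid, fixed to the shelf: outside 146 mm (x) by 234 mm (y), walls 4 mm thick, rim 57 mm high. Origin at the centre of its underside; the hinge is on its +x side, z up. Inner floor 5 mm above the origin. A wall 47 mm high at y = +22 to +26 mm divides it: large compartment 138 mm (x) by 135 mm (y), centre at x = 0, y = -45.5 mm; small compartment 138 mm (x) by 87 mm (y), centre at x = 0, y = +69.5 mm.
- lid (a joint): Lid of the case: 0 shut (as at the start), grows as it opens, 1.57 upright, stop at 1.85 rad. The hinge is stiff, so that the lid stays at any angle it is left at; about 3 N at the knob moves it.
- lid_knob (a point): Centre of the round steel knob on the lid (20 mm in diameter, 20 mm high, on a 10 mm thick stem). With the lid shut it stands 85.5 mm above the shelf, 24 mm above the lid's outer face, 53 mm towards -x from the case's centre. It lies 126 mm from the hinge line along the lid and 28 mm off it square to the lid. It turns with the lid.
- lid_hinge (a point): Middle of the hinge line of the lid, on the case's +x rim, 57.5 mm above the shelf. The hinge line runs along the case's y.
- tray: Low dark wooden tray with two channels side by side, fixed to the shelf, 185 mm (x) by 195 mm (y). Origin at the centre of its underside, z up. The channels run along x, each 175 mm long and 90 mm wide inside, centres at x = 0, y = +47.5 and -47.5 mm; their floor is 4 mm above the origin, rim and middle wall reach 19 mm above the origin.
- dish: Small round white porcelain dish, 76 mm in diameter and 18 mm high, standing on the turntable. To be left alone. Origin at the centre of its underside.
There are look-alikes about, which are no part of the job. What is meant by the part that bears pot_mid is not pink or red, and is the larger of those in its own colour.

How it is judged:
By the outcome, as a careful person would: the job done as asked, in the order asked, and still so for the second after the job is handed in, with the robot touching nothing.
It also fails if it takes over 144 s, if anything falls off the work surface, if the arm or the gripper's body presses on something with over 40 N, if the wrist force passes 120 N, or if a joint passes its speed limit or range.

## Working session

There is one attempt and no reset: what is moved stays moved. The work goes in short steps, Python scripts to look and compute and a tool call to move; the robot and the scene stay as the last step left them, time stands still between calls to the robot, and variables do not carry over. Pictures are saved under pics/ and viewed, about 12 in all and at most 16, crops included, and the job is handed in when it is done.

Besides the shell and the picture viewer there is one more tool, called in YAML: its name, and indented under it one key for each argument. apply_moves: Moves the arm, as the interface text tells. Its arguments: {"type":"object","properties":{"steps":{"type":"array"},"claw":{"type":"number"},"force":{"type":"number"}},"required":["steps"]}

```bash
mkdir -p pics; cat > h.py <<'E'
import numpy as np, cv2
from scipy.spatial.transform import Rotation as Rot
from workcell import telemetry, cams, workorder
def RM(o):
    o=np.array(o,float)
    return o if o.shape==(3,3) else (Rot.from_euler('xyz',o).as_matrix() if o.size==3 else Rot.from_quat(o).as_matrix())
def grab(n):
    s=telemetry.observe(); f=cams.grab_frame(n)
    if 'T_tool_cam' in f:
        T=np.eye(4);T[:3,:3]=RM(s['tool_rot']);T[:3,3]=s['position'];T=T@np.array(f['T_tool_cam']);f['R']=T[:3,:3];f['e']=T[:3,3]
    else: f['R']=RM(f['orientation']);f['e']=np.array(f['eye'])
    return f
def save(f,name,box=None,k=1):
    im=cv2.cvtColor(f['color'],cv2.COLOR_RGB2BGR)
    if box: l,t,w,h=box; im=im[t:t+h,l:l+w]
    cv2.imwrite('pics/'+name,cv2.resize(im,None,fx=k,fy=k,interpolation=cv2.INTER_CUBIC))
def ray(f,uv):
    K=np.array(f['mtx']);d=np.array([(uv[0]-K[0,2])/K[0,0],(uv[1]-K[1,2])/K[1,1]]);p=d.copy()
    for _ in range(20): p=d/(1+f['k1']*(p@p))
    return f['R']@np.array([p[0],p[1],1])
def atz(f,uv,z):
    r=ray(f,uv); return f['e']+r*(z-f['e'][2])/r[2]
def proj(f,P):
    p=f['R'].T@(np.array(P)-f['e']);p=p[:2]/p[2];p=p*(1+f['k1']*(p@p));K=np.array(f['mtx'])
    return np.array([K[0,0]*p[0]+K[0,2],K[1,1]*p[1]+K[1,2]])
def tri(fs,uvs):
    A=np.zeros((3,3));b=np.zeros(3)
    for f,u in zip(fs,uvs):
        r=ray(f,u);r/=np.linalg.norm(r);M=np.eye(3)-np.outer(r,r);A+=M;b+=M@f['e']
    return np.linalg.solve(A,b)
E
python3 - <<'E'
from h import *
np.set_printoptions(precision=4,suppress=True)
s=telemetry.observe();print({k:s[k] for k in('clock','position','tool_rot','force','grip_width')})
Z=dict(rake_mid=.014,comb_mid=.01,brush_mid=.044,pot_mid=.047,case=0,lid_knob=.0855,lid_hinge=.0575,tray=0,dish=.024)
for n in('scene','side','wrist'):
    f=grab(n);save(f,n+'0.png');print(n,f['e'],f['R'][:,2])
    for k,z in Z.items():
        print(k,[(np.round(d['uv']),round(d['score'],2),atz(f,d['uv'],z)[:2].round(3)) for d in cams.pinpoint(n,k)])
f=None
E
```

```text
{'clock': 0.0, 'position': array([ 0.6247, -0.    ,  0.2307]), 'tool_rot': array([-3.1405,  0.0001,  1.5708]), 'force': array([ 0.1135, -0.2332, -0.0149]), 'grip_width': 0.08513411266921268}
scene [1.1443 0.1848 1.0245] [-0.4726 -0.1692 -0.8649]
rake_mid [(array([331., 163.]), 0.82, array([0.424, 0.058]))]
comb_mid []
brush_mid [(array([286., 194.]), 0.65, array([ 0.57, -0.01]))]
pot_mid [(array([192., 194.]), 0.91, array([ 0.651, -0.215])), (array([219., 295.]), 0.62, array([ 0.855, -0.051])), (array([260., 232.]), 0.57, array([ 0.685, -0.027])), (array([282., 324.]), 0.54, array([0.865, 0.094]))]
case [(array([181., 142.]), 0.93, array([ 0.494, -0.331]))]
lid_knob [(array([190., 110.]), 0.56, array([ 0.45 , -0.311]))]
lid_hinge [(array([162., 147.]), 0.55, array([ 0.562, -0.338]))]
tray [(array([436., 219.]), 0.94, array([0.477, 0.344]))]
dish [(array([317., 227.]), 0.63, array([0.616, 0.087]))]
side [ 0.4956 -0.6507  0.8711] [ 0.118   0.6498 -0.7509]
rake_mid [(array([213., 227.]), 0.86, array([0.421, 0.06 ]))]
comb_mid []
brush_mid [(array([262., 234.]), 0.83, array([ 0.554, -0.0
[... 505 characters left out ...]
 array([0.477, 0.336])), (array([258., 359.]), 0.58, array([ 0.488, -0.335]))]
dish [(array([277., 207.]), 0.74, array([0.616, 0.091]))]
wrist [0.6243 0.0686 0.3727] [ 0.001  -0.2723 -0.9622]
rake_mid [(array([ 82., 129.]), 0.92, array([0.43 , 0.054]))]
comb_mid []
brush_mid [(array([206., 210.]), 0.71, array([ 0.556, -0.021]))]
pot_mid [(array([512.,  96.]), 0.92, array([0.831, 0.085])), (array([292., 375.]), 0.65, array([ 0.641, -0.208])), (array([342., 213.]), 0.62, array([ 0.687, -0.023])), (array([485., 236.]), 0.55, array([ 0.827, -0.046]))]
case []
lid_knob []
lid_hinge []
tray [(array([ 81., 128.]), 0.5, array([0.423, 0.055]))]
dish [(array([275.,  92.]), 0.7, array([0.622, 0.088]))]
```

View pics/scene0.png

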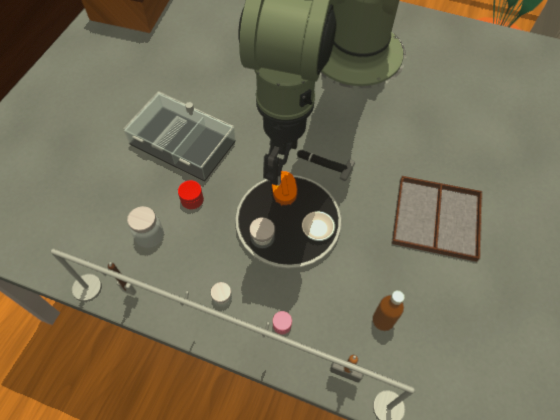

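View pics/side0.png

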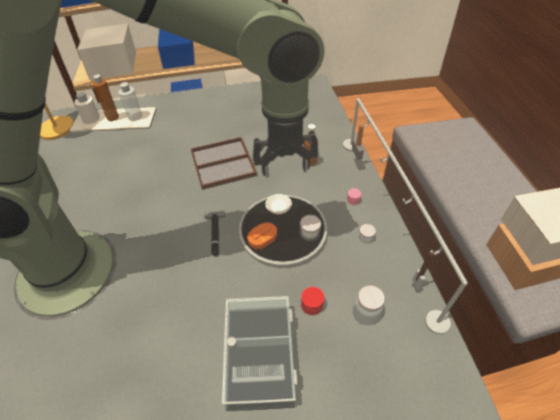

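View pics/wrist0.png

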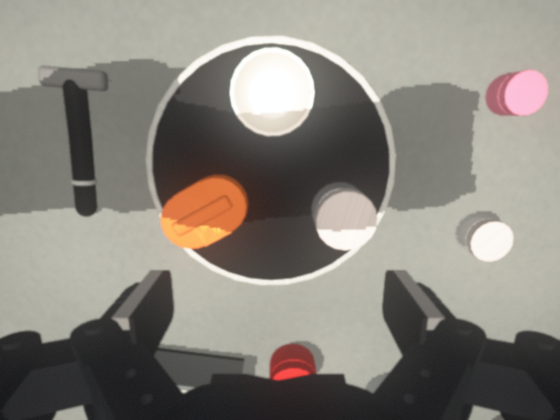

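The scene and side pictures show the clear case at scene (180,135) and side (258,350), with the comb under the lid. The dark tray is at scene (440,217) and the rake at scene (325,162). On the turntable are the brush (285,188), the pot (262,232) and the dish (318,226). The jars off the turntable are look-alikes. The wrist view confirms the rake's head points to +y. Next I move over the case for a close look.

apply_moves:
  steps:
    - [-3,-1,0,0.12]
    - [-6,-2,0,0.24]
    - [-9,-3,0,0.36]
    - [-12,-4,0,0.48]
    - [-15,-5,-1,0.6]
    - [-18,-6,-1,0.72]
    - [-21,-7,-1,0.84]
    - [-24,-8,-1,0.96]
    - [-27,-9,-1,1.08]
    - [-30,-9,-1,1.2]

```text
clock: 2.33
position: [0.5332, -0.3018, 0.2418]
tool_rot: [3.142, 0.0, 0.364]
force: [0.6, 0.3, 0.2]
grip_width: 0.0854
```

apply_moves:
  steps:
    - [-0.5,-0.5,0,0.12]
    - [-1,-1,0,0.24]
    - [-1.3,-1,0,0.36]
    - [-1.3,-1,0,0.47]
    - [-1.3,-1,0,0.47]
    - [-1.3,-1,0,0.47]
    - [-1.3,-1,0,0.47]
    - [-1.3,-1,0,0.47]
    - [-1.3,-1,0,0.47]
    - [-1.3,-1,0,0.47]

```text
clock: 3.17
position: [0.5192, -0.2955, 0.2413]
tool_rot: [-3.142, -0.0, -0.098]
force: [0.1, -0.9, 0.2]
grip_width: 0.0853
```

```bash
python3 - <<'E'
from h import *
np.set_printoptions(precision=4,suppress=True)
s=telemetry.observe();print({k:s[k] for k in('clock','position','tool_rot','qpos','grip_width')})
Z=dict(comb_mid=.01,case=0,lid_knob=.0855,lid_hinge=.0575)
f=grab('wrist');save(f,'w1.png')
for k,z in Z.items():
        print(k,[(np.round(d['uv']),round(d['score'],2),atz(f,d['uv'],z)[:2].round(4)) for d in cams.pinpoint('wrist',k)])
f=grab('scene')
for k,z in dict(case=0,lid_knob=.0855,lid_hinge=.0575,tray=0).items():
        print(k,[(np.round(d['uv']),round(d['score'],2),atz(f,d['uv'],z)[:2].round(4)) for d in cams.pinpoint('scene',k)])
save(f,'t1.png',[380,160,120,110],5)
E
```

```text
{'clock': 3.1667, 'position': array([ 0.5192, -0.2955,  0.2413]), 'tool_rot': array([-3.1415, -0.0001, -0.0982]), 'qpos': array([ 0.1274,  0.4994,  0.4222,  1.6817, -0.2339,  1.0106, -1.0401]), 'grip_width': 0.0853464128617045}
comb_mid []
case [(array([308., 198.]), 0.57, array([ 0.4944, -0.328 ]))]
lid_knob [(array([308., 278.]), 0.79, array([ 0.4402, -0.316 ]))]
lid_hinge [(array([318., 131.]), 0.57, array([ 0.5687, -0.3374]))]
case [(array([184., 141.]), 0.68, array([ 0.4884, -0.3236]))]
lid_knob [(array([189., 110.]), 0.68, array([ 0.4519, -0.3146])), (array([329., 166.]), 0.5, array([0.4827, 0.0665]))]
lid_hinge [(array([162., 150.]), 0.75, array([ 0.5698, -0.3337]))]
tray [(array([434., 217.]), 0.69, array([0.4728, 0.3373]))]
```

View pics/w1.png

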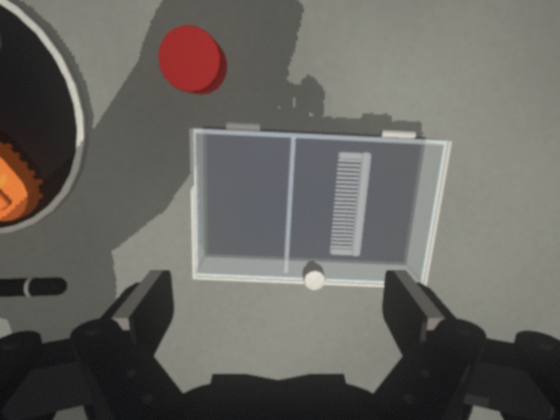

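View pics/t1.png

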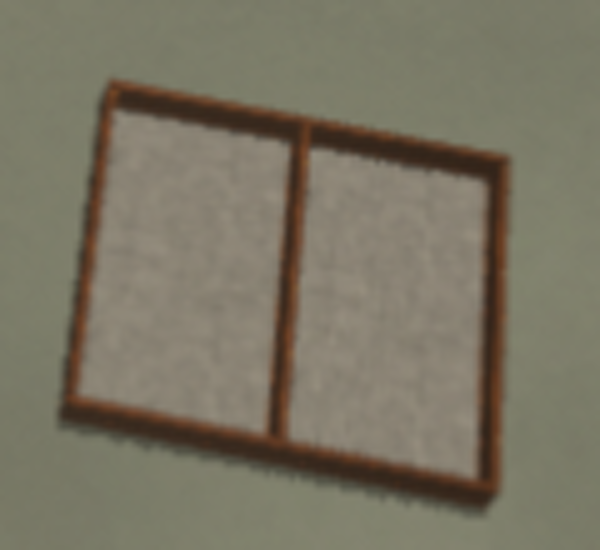

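The wrist view shows the shut case, with corners at (194,130), (450,143), (426,287) and (194,278). The knob is at (314,278), the divider at column 290, and the comb runs from (354,152) to (345,256) with its spine on the right. The tray crop shows its rim corners clearly. I'll fit both poses.

```bash
cat >> h.py <<'E'
from scipy.optimize import least_squares
def fitpose(f,pts,uvs,x0):
    def g(p):
        c,s=np.cos(p[2]),np.sin(p[2])
        return np.concatenate([proj(f,[p[0]+c*a-s*b,p[1]+s*a+c*b,z])-u for (a,b,z),u in zip(pts,uvs)])
    r=least_squares(g,x0);return r.x,r.fun.reshape(-1,2)
E
python3 - <<'E'
from h import *
np.set_printoptions(precision=4,suppress=True)
f=grab('wrist');x,r=fitpose(f,[(.073,.117,.0575),(.073,-.117,.0575),(-.073,-.117,.0575),(-.073,.117,.0575)],[(194,131),(450,143),(426,287),(194,279)],[.49,-.33,-.1]);print('case',x,r)
c,s_=np.cos(x[2]),np.sin(x[2]);k=np.array([x[0]-.053*c,x[1]-.053*s_,.0855]);print('knob px',proj(f,k),k, 'knob seen',atz(f,(314,278),.0935))
print('comb ends',atz(f,(355,152),.012),atz(f,(345,256),.012),'mid',atz(f,(350,204),.012), 'divider',atz(f,(293,138),.052),atz(f,(288,272),.052))
g=grab('side')
g=grab('scene');q=np.array([(112,84),(506,158),(493,488),(70,402)])/5+[380,160]
print('tray',*fitpose(g,[(-.0925,-.0975,.019),(-.0925,.0975,.019),(.0925,.0975,.019),(.0925,-.0975,.019)],q,[.47,.337,0]))
E
```

```text
case [ 0.4915 -0.3305 -0.1426] [[-1.7933 -0.5153]
 [ 1.0735 -0.4038]
 [-0.3137  1.3052]
 [ 1.1437  0.0596]]
knob px [315.3771 278.1363] [ 0.439  -0.323   0.0855] knob seen [ 0.4432 -0.3212  0.0935]
comb ends [ 0.5414 -0.3789  0.012 ] [ 0.4264 -0.3631  0.012 ] mid [ 0.4862 -0.3713  0.012 ] divider [ 0.5645 -0.3146  0.052 ] [ 0.4319 -0.298   0.052 ]
tray [0.4766 0.3438 0.1392] [[-1.0055 -1.244 ]
 [ 0.6372 -0.548 ]
 [ 1.309   1.1831]
 [-1.0249  0.1264]]
```

```bash
cat >> h.py <<'E'
def go(x,y,z,yaw):
    s=telemetry.observe();R=RM(s['tool_rot']);d=R.T@(np.array([x,y,z])-s['position'])*100
    y0=np.arctan2(R[1,0],R[0,0]);t=-(((yaw-y0)+np.pi)%(2*np.pi)-np.pi)
    print('t=%.2f'%s['clock'],'shift',d.round(2),'turn %.3f'%t,'half-turn alt %.3f'%(t-np.sign(t)*np.pi),'F',np.round(s['force'],1),'w %.4f'%s['grip_width'],'j1,3,7',np.round(np.array(s['qpos'])[[0,2,6]],2))
E
python3 - <<'E'
from h import *
go(.4395,-.323,.068,-.1425)
for i in range(1,21):
    t=.085*i;x=-12.6*np.cos(t)+2.8*np.sin(t)+12.6;z=12.6*np.sin(t)+2.8*np.cos(t)-2.8
    print(round(x,1),round(-z,1),end='; ')
E
```

```text
t=3.82 shift [-7.66  3.54 17.33] turn 0.043 half-turn alt -3.098 F [0.6 0.8 0.2] w 0.0852 j1,3,7 [ 0.13  0.42 -1.04]
0.3 -1.1; 0.7 -2.1; 1.1 -3.1; 1.7 -4.0; 2.3 -4.9; 3.0 -5.8; 3.7 -6.6; 4.6 -7.3; 5.4 -7.9; 6.4 -8.5; 7.4 -9.0; 8.4 -9.4; 9.4 -9.7; 10.5 -9.9; 11.6 -10.1; 12.7 -10.1; 13.8 -10.1; 14.9 -9.9; 16.0 -9.7; 17.0 -9.3;
```

apply_moves:
  steps:
    - [-2,1,1,0.02]
    - [-5,2.2,3,0.043]
    - [-7.66,3.54,5,0.043]
    - [-7.66,3.54,8,0.043]
    - [-7.66,3.54,11,0.043]
    - [-7.66,3.54,13.5,0.043]
    - [-7.66,3.54,15.5,0.043]
    - [-7.66,3.54,16.8,0.043]
    - [-7.66,3.54,17.3,0.043]
    - [-7.66,3.54,17.3,0.043]
  claw: 0.3

```text
clock: 4.65
position: [0.4391, -0.3228, 0.0675]
tool_rot: [-3.141, 0.002, -0.142]
force: [-0.6, -0.3, -0.6]
grip_width: 0.0597
```

```bash
python3 - <<'E'
from h import *
go(.4395,-.323,.068,-.1425)
f=grab('wrist');save(f,'w2.png')
E
```

```text
t=4.65 shift [ 0.04  0.01 -0.05] turn 0.000 half-turn alt -3.141 F [-0.6 -0.3 -0.6] w 0.0597 j1,3,7 [ 0.3   0.32 -0.86]
```

View pics/w2.png

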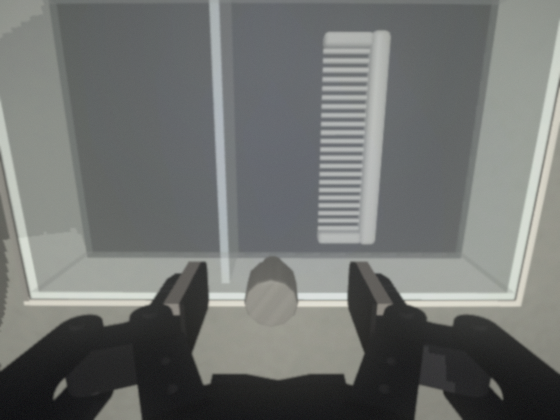

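The knob sits midway between the fingers at (271,300). I close on it and swing the lid open along its arc.

apply_moves:
  steps:
    - [0,0,0,0]
    - [0,0,0,0]
    - [0,0,0,0]
    - [0,0,0,0]
    - [0,0,0,0]
    - [0,0,0,0]
    - [0,0,0,0]
    - [0,0,0,0]
    - [0,0,0,0]
    - [0,0,0,0]
  claw: 1
  force: 40

```text
clock: 5.53
position: [0.4403, -0.3208, 0.0692]
tool_rot: [-3.138, -0.0, -0.141]
force: [-1.1, 16.3, 17.8]
grip_width: 0.0187
```

apply_moves:
  steps:
    - [0.3,0,-1.1,0]
    - [0.7,0,-2.1,0]
    - [1.1,0,-3.1,0]
    - [1.7,0,-4.0,0]
    - [2.3,0,-4.9,0]
    - [3.0,0,-5.8,0]
    - [3.7,0,-6.6,0]
    - [4.6,0,-7.3,0]
    - [5.4,0,-7.9,0]
    - [6.4,0,-8.5,0]

```text
clock: 6.37
position: [0.5027, -0.3297, 0.1532]
tool_rot: [-3.138, 0.003, -0.141]
force: [0.3, 10.7, -6.6]
grip_width: 0.0181
```

apply_moves:
  steps:
    - [1.0,0,-0.5,0]
    - [2.0,0,-0.9,0]
    - [3.0,0,-1.2,0]
    - [4.1,0,-1.4,0]
    - [5.2,0,-1.6,0]
    - [6.3,0,-1.6,0]
    - [7.4,0,-1.6,0]
    - [8.5,0,-1.4,0]
    - [9.6,0,-1.2,0]
    - [10.6,0,-0.8,0]

```text
clock: 7.2
position: [0.6096, -0.3453, 0.1625]
tool_rot: [-3.139, -0.002, -0.141]
force: [0.6, 9.8, 9.8]
grip_width: 0.018
```

```bash
python3 - <<'E'
from h import *
go(.4395,-.323,.068,-.1425)
f=grab('side');save(f,'s3.png',[190,240,200,180],3)
E
```

```text
t=7.20 shift [-17.17   0.2    9.42] turn 0.002 half-turn alt -3.140 F [0.6 9.8 9.8] w 0.0180 j1,3,7 [ 0.2   0.39 -1.04]
```

View pics/s3.png

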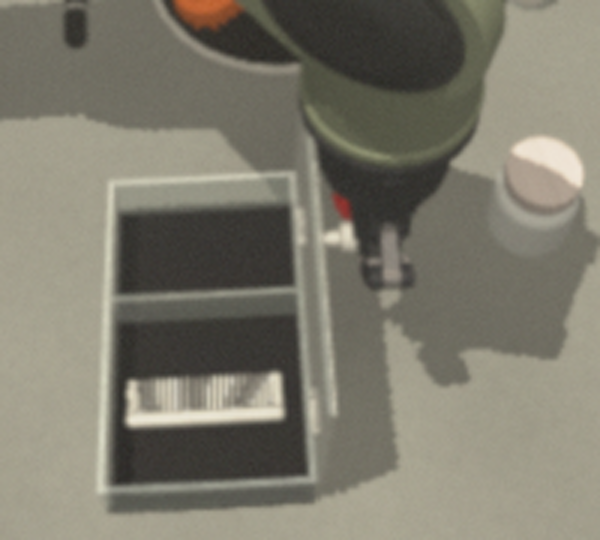

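The side crop shows the lid standing a little past upright at (320,300), the case open, and the comb at (205,400) spine towards the camera. I release the knob, lift clear and go over the comb.

apply_moves:
  steps:
    - [0,0,0,0]
    - [0,0,0,0]
    - [0,0,0,0]
    - [0,0,0,0]
    - [0,0,0,0]
    - [0,0,-2,0]
    - [0,0,-4,0]
    - [0,0,-6,0]
    - [0,0,-8,0]
    - [0,0,-9,0]
  claw: 0.3

```text
clock: 8.08
position: [0.6081, -0.3477, 0.2539]
tool_rot: [3.141, -0.002, -0.143]
force: [0.9, -0.3, -0.1]
grip_width: 0.0595
```

```bash
python3 - <<'E'
from h import *
go(.486,-.3715,.0085,-.1425)
E
```

```text
t=8.08 shift [-11.81   4.07  24.52] turn -0.000 half-turn alt 3.142 F [ 0.9 -0.3 -0.1] w 0.0595 j1,3,7 [ 0.19  0.43 -1.07]
```

apply_moves:
  steps:
    - [-3,1,0,0]
    - [-6,2,0,0]
    - [-9,3,0,0]
    - [-11.8,4.0,0,0]
    - [-11.8,4.0,2.5,0]
    - [-11.8,4.0,5,0]
    - [-11.8,4.0,7,0]
    - [-11.8,4.0,9,0]
    - [-11.8,4.0,10,0]
    - [-11.8,4.0,10,0]

```text
clock: 8.92
position: [0.4843, -0.3694, 0.1492]
tool_rot: [-3.14, 0.003, -0.142]
force: [0.0, 0.4, -0.9]
grip_width: 0.0598
```

```bash
python3 - <<'E'
from h import *
go(.486,-.3715,.0085,-.1425)
f=grab('wrist');save(f,'w4.png')
print([(np.round(d['uv']),round(d['score'],2),atz(f,d['uv'],.01).round(4)) for d in cams.pinpoint('wrist','comb_mid')])
E
```

```text
t=8.92 shift [ 0.24  0.2  14.07] turn 0.000 half-turn alt -3.141 F [ 0.   0.4 -0.9] w 0.0598 j1,3,7 [ 0.29  0.4  -0.89]
[(array([276., 201.]), 0.86, array([ 0.4837, -0.3681,  0.01  ]))]
```

View pics/w4.png

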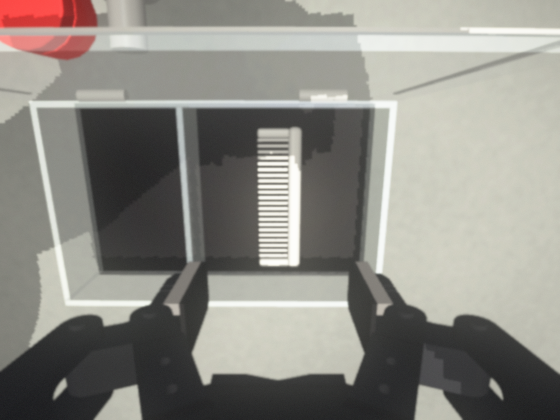

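The comb is centred between the fingers at (279,197), so I go down and grasp it.

apply_moves:
  steps:
    - [0.1,0.1,2,0]
    - [0.1,0.1,4,0]
    - [0.1,0.1,6,0]
    - [0.1,0.1,8,0]
    - [0.1,0.1,10,0]
    - [0.1,0.1,11.5,0]
    - [0.1,0.1,12.5,0]
    - [0.1,0.1,13.5,0]
    - [0.1,0.1,14,0]
    - [0.1,0.1,14,0]

```text
clock: 9.85
position: [0.4861, -0.3712, 0.011]
tool_rot: [-3.141, 0.0, -0.142]
force: [-0.1, 0.5, 0.6]
grip_width: 0.0598
```

apply_moves:
  steps:
    - [0,0,0,0]
    - [0,0,0,0]
    - [0,0,0,0]
    - [0,0,0,0]
    - [0,0,0,0]
    - [0,0,0,0]
    - [0,0,0,0]
    - [0,0,0,0]
    - [0,0,0,0]
    - [0,0,0,0]
  claw: 1
  force: 40

```text
clock: 10.68
position: [0.4873, -0.3729, 0.0134]
tool_rot: [3.139, -0.004, -0.143]
force: [-0.5, -2.8, 17.8]
grip_width: 0.0076
```

The grip closed to 7.6 mm with upward force, so the tips rode over the comb. I lift, open to a narrower width and look.

apply_moves:
  steps:
    - [0,0,-1,0]
    - [0,0,-2,0]
    - [0,0,-3,0]
    - [0,0,-4,0]
    - [0,0,-5,0]
    - [0,0,-6,0]
    - [0,0,-7,0]
    - [0,0,-7,0]
    - [0,0,-7,0]
    - [0,0,-7,0]
  claw: 0.48

```text
clock: 11.52
position: [0.486, -0.3709, 0.081]
tool_rot: [-3.141, 0.0, -0.142]
force: [0.0, -1.1, -0.0]
grip_width: 0.0447
```

```bash
python3 - <<'E'
from h import *
f=grab('wrist');save(f,'w5.png')
p=[(d['uv'],round(d['score'],2),atz(f,d['uv'],.01).round(4)) for d in cams.pinpoint('wrist','comb_mid')];print(p)
go(.486,-.3715,.0065,-.1425)
E
```

```text
[]
t=11.62 shift [0.02 0.06 7.42] turn 0.000 half-turn alt -3.141 F [-0.1 -0.1  0.4] w 0.0443 j1,3,7 [ 0.32  0.35 -0.85]
```

View pics/w5.png

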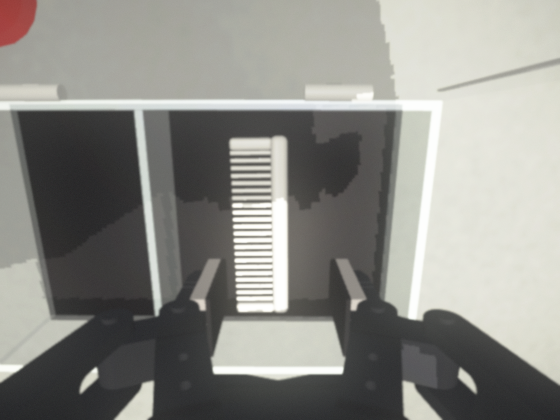

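```bash
python3 - <<'E'
from h import *
f=grab('wrist')
a=atz(f,(257,138),.015);b=atz(f,(264,311),.015);m=(a+b)/2
for u in[(233,222),(287,222)]:print(atz(f,u,.012).round(4))
yaw=np.arctan2(*(a-b)[1::-1]);print(a,b,m,yaw,np.linalg.norm(a-b))
s=telemetry.observe();print(proj(f,s['position']))
go(m[0],m[1],.0065,yaw)
E
```

```text
[ 0.4932 -0.3445  0.012 ]
[ 0.4885 -0.3777  0.012 ]
[ 0.54178384 -0.36744878  0.015     ] [ 0.43071816 -0.354597    0.015     ] [ 0.486251   -0.36102289  0.015     ] -0.11520097586750302 0.11180676848747839
[276.46888195 276.12949817]
t=11.67 shift [-0.1  -0.99  7.42] turn -0.027 half-turn alt 3.115 F [-0.   0.5 -0.7] w 0.0441 j1,3,7 [ 0.32  0.35 -0.85]
```

apply_moves:
  steps:
    - [-0.1,-0.5,0,-0.02]
    - [-0.1,-1,0,-0.02]
    - [-0.1,-1,1.5,-0.02]
    - [-0.1,-1,3,-0.02]
    - [-0.1,-1,4.5,-0.02]
    - [-0.1,-1,6,-0.02]
    - [-0.1,-1,7,-0.02]
    - [-0.1,-1,7.4,-0.02]
    - [-0.1,-1,7.5,-0.02]
    - [-0.1,-1,7.5,-0.02]

```text
clock: 12.5
position: [0.4867, -0.3611, 0.0065]
tool_rot: [3.142, 0.0, -0.122]
force: [-0.2, 0.6, 0.1]
grip_width: 0.0443
```

apply_moves:
  steps:
    - [0,0,0,0]
    - [0,0,0,0]
    - [0,0,0,0]
    - [0,0,0,0]
    - [0,0,0,0]
    - [0,0,0,0]
    - [0,0,0,0]
    - [0,0,0,0]
    - [0,0,0,0]
    - [0,0,0,0]
  claw: 1
  force: 40

```text
clock: 13.33
position: [0.4869, -0.3614, 0.0072]
tool_rot: [3.141, -0.001, -0.122]
force: [-1.1, 1.3, 7.3]
grip_width: 0.0325
```

apply_moves:
  steps:
    - [0,0,-1.5,0]
    - [0,0,-4,0]
    - [0,0,-7,0]
    - [0,0,-10,0]
    - [0,0,-13,0]
    - [0,0,-16,0]
    - [0,0,-18,0]
    - [0,0,-19,0]
    - [0,0,-19,0]
    - [0,0,-19,0]

```text
clock: 14.17
position: [0.4866, -0.3608, 0.1959]
tool_rot: [-3.141, -0.0, -0.122]
force: [0.7, -0.6, -1.6]
grip_width: 0.0326
```

```bash
python3 - <<'E'
from h import *
go(.47,.391,.19,.139)
E
```

```text
t=14.17 shift [-10.79 -74.42   0.6 ] turn -0.261 half-turn alt 2.881 F [ 0.7 -0.6 -1.6] w 0.0326 j1,3,7 [ 0.26  0.42 -0.91]
```

apply_moves:
  steps:
    - [-0.3,-2,0,0]
    - [-0.7,-5,0,0]
    - [-1.2,-8.5,0,0]
    - [-1.7,-12,0,0]
    - [-2.2,-15.5,0,0]
    - [-2.7,-19,0,0]
    - [-3.2,-22.5,0,0]
    - [-3.7,-26,0,0]
    - [-4.2,-29.5,0,0]
    - [-4.7,-33,0,0]

```text
clock: 15.0
position: [0.4791, -0.0262, 0.1949]
tool_rot: [3.141, 0.002, -0.122]
force: [1.6, -0.1, -0.6]
grip_width: 0.0324
```

apply_moves:
  steps:
    - [-0.5,-3.5,0,-0.03]
    - [-1,-7,0,-0.06]
    - [-1.5,-10.5,0,-0.1]
    - [-2,-14,0,-0.14]
    - [-2.5,-17.5,0,-0.18]
    - [-3,-21,0,-0.22]
    - [-3.5,-24.5,0,-0.26]
    - [-4,-28,0,-0.26]
    - [-4.5,-31,0,-0.26]
    - [-5,-33,0,-0.26]

```text
clock: 15.83
position: [0.4695, 0.3087, 0.1943]
tool_rot: [3.141, 0.002, 0.14]
force: [-0.9, -0.2, -0.1]
grip_width: 0.0321
```

```bash
python3 - <<'E'
from h import *
go(.47,.391,.19,.139)
E
```

```text
t=15.83 shift [ 1.2  -8.14  0.43] turn 0.001 half-turn alt -3.140 F [-0.9 -0.2 -0.1] w 0.0321 j1,3,7 [-0.89  0.28 -1.96]
```

apply_moves:
  steps:
    - [0.4,-2.5,0,0]
    - [0.8,-5,0,0]
    - [1.2,-7.5,0,0]
    - [1.2,-8.1,0,0]
    - [1.2,-8.1,0,0]
    - [1.2,-8.1,0,0]
    - [1.2,-8.1,0,0]
    - [1.2,-8.1,0,0]
    - [1.2,-8.1,0,0]
    - [1.2,-8.1,0,0]

```text
clock: 16.67
position: [0.4718, 0.3871, 0.1964]
tool_rot: [-3.141, -0.0, 0.137]
force: [0.2, 0.5, 0.1]
grip_width: 0.0327
```

```bash
python3 - <<'E'
from h import *
f=grab('wrist');save(f,'w6.png')
go(.47,.391,.007,.139)
E
```

```text
t=16.72 shift [-0.12 -0.39 18.94] turn -0.002 half-turn alt 3.140 F [ 1.7 -0.1 -0.8] w 0.0326 j1,3,7 [-0.97  0.28 -2.06]
```

View pics/w6.png

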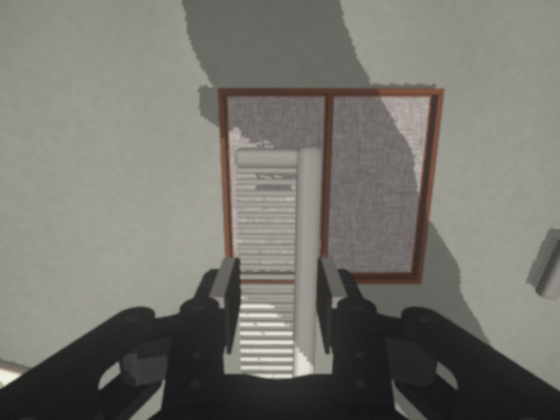

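The comb is held over the left (+y) channel. Tray corners show at (220,90), (442,90), (422,283) and about (226,281). I refine the tray pose from those.

```bash
python3 - <<'E'
from h import *
f=grab('wrist')
x,r=fitpose(f,[(.0925,.0975,.019),(.0925,-.0975,.019),(-.0925,-.0975,.019),(-.0925,.0975,.019)],[(220,90),(442,90),(422,283),(228,282)],[.47,.337,.13]);print('tray',x,r)
c,s=np.cos(x[2]),np.sin(x[2])
for y in(.0475,-.0475):print(x[0]-s*y,x[1]+c*y)
go(x[0]-s*.0475,x[1]+c*.0475,.007,x[2])
E
```

```text
tray [0.47510588 0.34052197 0.1415206 ] [[-2.67430279 -1.55883172]
 [ 3.69360587 -1.81735597]
 [ 0.50419745  1.88333718]
 [-1.6387855   3.55836218]]
0.46840606356634684 0.38754709267431564
0.4818056878520862 0.2934968397825716
t=16.77 shift [-0.32 -0.06 18.94] turn -0.004 half-turn alt 3.137 F [-0.3 -0.  -1. ] w 0.0326 j1,3,7 [-0.97  0.28 -2.06]
```

apply_moves:
  steps:
    - [-0.3,0,3,0]
    - [-0.3,0,6,0]
    - [-0.3,0,9,0]
    - [-0.3,0,12,0]
    - [-0.3,0,14.5,0]
    - [-0.3,0,16.5,0]
    - [-0.3,0,18,0]
    - [-0.3,0,18.6,0]
    - [-0.3,0,18.9,0]
    - [-0.3,0,18.9,0]

```text
clock: 17.6
position: [0.4687, 0.3872, 0.0074]
tool_rot: [3.142, 0.0, 0.138]
force: [0.8, -0.7, -0.6]
grip_width: 0.0324
```

apply_moves:
  steps:
    - [0,0,0,0]
    - [0,0,0,0]
    - [0,0,0,0]
    - [0,0,0,0]
    - [0,0,0,0]
    - [0,0,-1,0]
    - [0,0,-3,0]
    - [0,0,-6,0]
    - [0,0,-9,0]
    - [0,0,-12,0]
  claw: 0.4

```text
clock: 18.43
position: [0.4685, 0.387, 0.1294]
tool_rot: [3.142, -0.0, 0.137]
force: [-0.2, 0.3, 0.8]
grip_width: 0.051
```

```bash
python3 - <<'E'
from h import *
f=grab('wrist')
print([(d['uv'],round(d['score'],2),atz(f,d['uv'],.009).round(4)) for d in cams.pinpoint('wrist','comb_mid')])
g=grab('side')
for n in('side','scene'):
    g=grab(n)
    print([(d['uv'],round(d['score'],2),atz(g,d['uv'],.014).round(4)) for d in cams.pinpoint(n,'rake_mid')],[(d['box'],round(d['score'],2)) for d in cams.find_in(n,'rake_mid')])
    print([(d['uv'],round(d['score'],2),atz(g,d['uv'],.009).round(4)) for d in cams.pinpoint(n,'comb_mid')])
go(.43,.055,.2,.139)
E
```

```text
[([273.3, 209.3], 0.55, array([0.4659, 0.3896, 0.009 ]))]
[([216.7, 229.0], 0.57, array([0.4319, 0.0518, 0.014 ])), ([312.1, 319.7], 0.21, array([ 0.6312, -0.2722,  0.014 ]))] [([204.8, 209.8, 19.8, 45.5], 0.58)]
[([220.2, 149.6], 0.77, array([0.473 , 0.4076, 0.009 ]))]
[([328.4, 164.2], 0.59, array([0.4288, 0.0539, 0.014 ]))] [([298.5, 149.6, 57.3, 30.3], 0.92), ([250.1, 214.6, 22.3, 35.7], 0.38)]
[([455.6, 220.7], 0.55, array([0.4704, 0.3861, 0.009 ])), ([328.3, 163.9], 0.47, array([0.4244, 0.0528, 0.009 ]))]
t=18.98 shift [-8.36 32.36 -7.31] turn -0.001 half-turn alt 3.140 F [-0.4 -0.5  0.1] w 0.0515 j1,3,7 [-0.96  0.25 -2.04]
```

```bash
python3 - <<'E'
from h import *
go(.44,.08,.2,1.6)
E
```

```text
t=18.98 shift [-7.03 30.03 -7.31] turn -1.462 half-turn alt 1.679 F [-0.4 -0.5  0.1] w 0.0515 j1,3,7 [-0.96  0.25 -2.04]
```

apply_moves:
  steps:
    - [0,1,-3,-0.12]
    - [0,3,-6,-0.24]
    - [-0.5,6,-7.3,-0.36]
    - [-1,9,-7.3,-0.48]
    - [-2,12,-7.3,-0.6]
    - [-3,15,-7.3,-0.72]
    - [-4,18,-7.3,-0.84]
    - [-5,21,-7.3,-0.96]
    - [-6,25,-7.3,-1.08]
    - [-6.5,28,-7.3,-1.2]

```text
clock: 19.82
position: [0.4417, 0.1001, 0.2001]
tool_rot: [-3.141, 0.001, 1.336]
force: [0.4, 0.3, 0.0]
grip_width: 0.0512
```

```bash
python3 - <<'E'
from h import *
go(.44,.08,.2,1.6)
E
```

```text
t=19.82 shift [-1.99  0.3   0.02] turn -0.264 half-turn alt 2.877 F [0.4 0.3 0. ] w 0.0512 j1,3,7 [-0.38  0.03 -0.58]
```

apply_moves:
  steps:
    - [-1,0.2,0,-0.1]
    - [-2,0.3,0,-0.2]
    - [-2,0.3,0,-0.26]
    - [-2,0.3,0,-0.26]
    - [-2,0.3,0,-0.26]
    - [-2,0.3,0,-0.26]
    - [-2,0.3,0,-0.26]
    - [-2,0.3,0,-0.26]
    - [-2,0.3,0,-0.26]
    - [-2,0.3,0,-0.26]
  claw: 0.5

```text
clock: 20.65
position: [0.4409, 0.0824, 0.2003]
tool_rot: [-3.141, 0.0, 1.59]
force: [-0.3, 0.0, 0.1]
grip_width: 0.0425
```

```bash
python3 - <<'E'
from h import *
f=grab('wrist');save(f,'w7.png')
print([(d['uv'],round(d['score'],2),atz(f,d['uv'],.014).round(4)) for d in cams.pinpoint('wrist','rake_mid')])
go(.43,.055,.2,1.6)
E
```

```text
[([262.7, 221.4], 0.7, array([0.4266, 0.0502, 0.014 ]))]
t=20.75 shift [-2.71 -1.14  0.03] turn -0.010 half-turn alt 3.132 F [ 0.4 -0.   0. ] w 0.0426 j1,3,7 [-0.3  -0.02 -0.3 ]
```

View pics/w7.png

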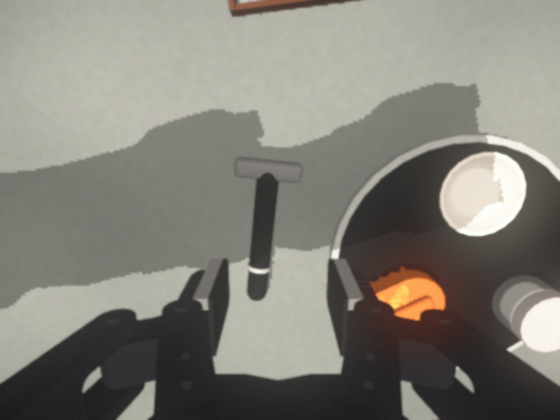

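The rake's head is at (268,169) and its handle end at (258,297). I get its axis from these.

```bash
python3 - <<'E'
from h import *
f=grab('wrist')
a=atz(f,(267,185),.016);b=atz(f,(258,290),.016);e=atz(f,(257.5,298),.014);h=atz(f,(268.5,158),.024)
yaw=np.arctan2(*(a-b)[1::-1]);u=np.array([np.cos(yaw),np.sin(yaw)])
m=e[:2]+u*.090;print(a,b,e,h,yaw,'len',np.linalg.norm((h-e)[:2]),'mid',m, 'lateral',np.cross(u,m-a[:2]))
m=a[:2]+u*(u@(m-a[:2]));print(m)
go(m[0],m[1],.004,yaw)
E
```

```text
[0.43035961 0.08634459 0.016     ] [ 0.42261049 -0.02246554  0.016     ] [ 0.42204837 -0.0326917   0.014     ] [0.43158322 0.1124528  0.024     ] 1.4996994251109033 len 0.1454573451251645 mid [0.4284417  0.05708093] lateral -0.00016573659861157165
[0.42827638 0.05709271]
t=20.80 shift [-2.49 -1.31 19.63] turn 0.091 half-turn alt -3.051 F [-0.3  0.6 -0.2] w 0.0425 j1,3,7 [-0.3  -0.02 -0.3 ]<stdin>:5: DeprecationWarning: Arrays of 2-dimensional vectors are deprecated. Use arrays of 3-dimensional vectors instead. (deprecated in NumPy 2.0)
```

apply_moves:
  steps:
    - [-1.2,-0.6,2,0.05]
    - [-2.5,-1.3,5,0.09]
    - [-2.5,-1.3,8,0.09]
    - [-2.5,-1.3,11,0.09]
    - [-2.5,-1.3,14,0.09]
    - [-2.5,-1.3,16.5,0.09]
    - [-2.5,-1.3,18.5,0.09]
    - [-2.5,-1.3,19.3,0.09]
    - [-2.5,-1.3,19.6,0.09]
    - [-2.5,-1.3,19.6,0.09]

```text
clock: 21.63
position: [0.4284, 0.057, 0.0043]
tool_rot: [-3.141, 0.0, 1.5]
force: [-0.1, -0.6, 0.5]
grip_width: 0.0426
```

apply_moves:
  steps:
    - [0,0,0,0]
    - [0,0,0,0]
    - [0,0,0,0]
    - [0,0,0,0]
    - [0,0,0,0]
    - [0,0,0,0]
    - [0,0,0,0]
    - [0,0,0,0]
    - [0,0,0,0]
    - [0,0,0,0]
  claw: 1
  force: 50

```text
clock: 22.47
position: [0.4292, 0.0571, 0.0055]
tool_rot: [3.139, -0.001, 1.5]
force: [-1.6, -0.6, 8.2]
grip_width: 0.019
```

```bash
python3 - <<'E'
from h import *
go(.482,.2935,.19,.14)
E
```

```text
t=22.47 shift [ 23.97   3.64 -18.43] turn 1.360 half-turn alt -1.781 F [-1.6 -0.6  8.2] w 0.0190 j1,3,7 [-0.27 -0.   -0.34]
```

apply_moves:
  steps:
    - [0,0,-2,0]
    - [0,0,-4.5,0]
    - [0,0,-7.5,0]
    - [1,0.3,-10.5,0.12]
    - [3,0.6,-13,0.24]
    - [6,1,-15,0.36]
    - [9,1.5,-15,0.48]
    - [12,2,-15,0.6]
    - [15,2.5,-15,0.72]
    - [18,3,-15,0.84]

```text
clock: 23.3
position: [0.4711, 0.2362, 0.1556]
tool_rot: [-3.141, -0.002, 0.655]
force: [0.0, -0.6, -1.3]
grip_width: 0.019
```

```bash
python3 - <<'E'
from h import *
go(.498,.296,.15,.14)
E
```

```text
t=23.30 shift [ 5.77 -3.11  0.58] turn 0.515 half-turn alt -2.627 F [ 0.  -0.6 -1.3] w 0.0190 j1,3,7 [-0.75  0.24 -1.34]
```

apply_moves:
  steps:
    - [1.5,-0.8,0.1,0.12]
    - [3,-1.6,0.2,0.24]
    - [4.5,-2.4,0.3,0.36]
    - [5.8,-3.1,0.5,0.48]
    - [5.8,-3.1,0.5,0.515]
    - [5.8,-3.1,0.5,0.515]
    - [5.8,-3.1,0.5,0.515]
    - [5.8,-3.1,0.5,0.515]
    - [5.8,-3.1,0.5,0.515]
    - [5.8,-3.1,0.5,0.515]

```text
clock: 24.13
position: [0.4978, 0.2941, 0.1496]
tool_rot: [-3.141, -0.0, 0.146]
force: [-0.0, 0.2, -0.5]
grip_width: 0.0188
```

```bash
python3 - <<'E'
from h import *
f=grab('wrist');save(f,'w8.png')
go(.498,.296,.0095,.14)
E
```

```text
t=24.18 shift [ 0.04 -0.17 14.01] turn 0.005 half-turn alt -3.136 F [-1.  -0.2 -1.5] w 0.0193 j1,3,7 [-0.89  0.37 -1.81]
```

View pics/w8.png

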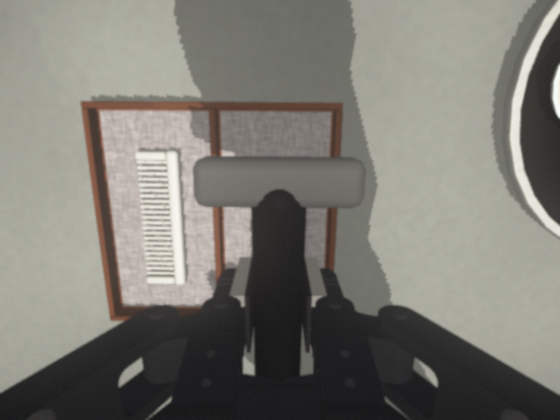

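The comb lies flat in the left channel at (160,218), and the rake is held over the right one. I check the tray pose once more.

```bash
python3 - <<'E'
from h import *
f=grab('wrist')
x,r=fitpose(f,[(.0925,.0975,.019),(.0925,-.0975,.019),(-.0925,.0975,.019)],[(83,103),(342,104),(112,319)],[.47,.337,.13]);print('tray',x,r)
c,s=np.cos(x[2]),np.sin(x[2]);a,y=.016,-.0475;X,Y=x[0]+c*a-s*y,x[1]+s*a+c*y;print(X,Y)
go(X,Y,.0095,x[2])
E
```

```text
tray [0.47489486 0.3392633  0.14012435] [[-2.46115129 -1.2179517 ]
 [ 3.44509966 -0.71594559]
 [-1.23304166  3.65178499]]
0.49737218869168864 0.2944635196953565
t=24.23 shift [-0.04 -0.02 14.  ] turn 0.005 half-turn alt -3.136 F [ 0.6 -1.2 -1.7] w 0.0190 j1,3,7 [-0.89  0.37 -1.81]
```

apply_moves:
  steps:
    - [0,0,2,0]
    - [0,0,4,0]
    - [0,0,6,0]
    - [0,0,8,0]
    - [0,0,10,0]
    - [0,0,11.5,0]
    - [0,0,12.8,0]
    - [0,0,13.6,0]
    - [0,0,14,0]
    - [0,0,14,0]

```text
clock: 25.07
position: [0.4977, 0.2943, 0.0097]
tool_rot: [-3.141, 0.001, 0.145]
force: [0.6, 0.1, -1.3]
grip_width: 0.0192
```

apply_moves:
  steps:
    - [0,0,0,0]
    - [0,0,0,0]
    - [0,0,0,0]
    - [0,0,0,0]
    - [0,0,0,0]
    - [0,0,-2,0]
    - [0,0,-5,0]
    - [0,0,-8,0]
    - [0,0,-12,0]
    - [0,0,-16,0]
  claw: 0.5

```text
clock: 25.9
position: [0.4973, 0.2941, 0.1707]
tool_rot: [3.141, 0.001, 0.145]
force: [1.0, 0.7, -0.6]
grip_width: 0.0429
```

```bash
python3 - <<'E'
from h import *
for n in('wrist','side'):
    f=grab(n)
    print([(d['uv'],round(d['score'],2),atz(f,d['uv'],.018).round(4)) for d in cams.pinpoint(n,'rake_mid')])
    print([(d['uv'],round(d['score'],2),atz(f,d['uv'],.044).round(4)) for d in cams.pinpoint(n,'brush_mid')])
    if n=='wrist':w=f['color']
    else: cv2.imwrite('pics/m9.png',cv2.cvtColor(np.hstack([cv2.resize(w,(400,300)),cv2.resize(f['color'][130:310,160:400],(400,300))]),cv2.COLOR_RGB2BGR))
go(.6,-.03,.25,1.0)
E
```

```text
[([277.3, 201.6], 0.75, array([0.4932, 0.2932, 0.018 ]))]
[]
[([229.4, 167.0], 0.92, array([0.4954, 0.3007, 0.018 ]))]
[([263.7, 236.1], 0.64, array([ 0.5574, -0.0237,  0.044 ]))]
t=26.20 shift [ 5.45 33.59 -8.14] turn -0.854 half-turn alt 2.287 F [-0.1  0.6  0.7] w 0.0425 j1,3,7 [-0.91  0.38 -1.82]
```

View pics/m9.png

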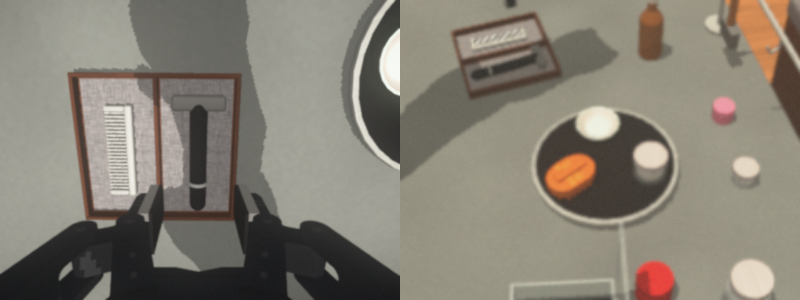

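Both brush-out tools lie in their channels, comb left and rake right. Next I look at the brush.

```bash
python3 - <<'E'
from h import *
go(.595,0,.22,.5)
E
```

```text
t=26.20 shift [ 5.39 30.54 -5.15] turn -0.354 half-turn alt 2.787 F [-0.1  0.6  0.7] w 0.0425 j1,3,7 [-0.91  0.38 -1.82]
```

apply_moves:
  steps:
    - [0.5,2,-3,-0.05]
    - [1,5,-5,-0.1]
    - [1.5,8.5,-5,-0.15]
    - [2,12,-5,-0.2]
    - [2.5,15.5,-5,-0.25]
    - [3,19,-5,-0.3]
    - [3.5,22.5,-5,-0.35]
    - [4,26,-5,-0.35]
    - [5,29,-5,-0.35]
    - [5.4,30.5,-5,-0.35]
  claw: 0

```text
clock: 27.03
position: [0.5958, -0.0039, 0.218]
tool_rot: [3.141, 0.002, 0.492]
force: [0.5, -1.0, -0.3]
grip_width: 0.0856
```

```bash
python3 - <<'E'
from h import *
f=grab('wrist');save(f,'w10.png')
p=cams.pinpoint('wrist','brush_mid');print([(d['uv'],round(d['score'],2),atz(f,d['uv'],.044).round(4)) for d in p])
hsv=cv2.cvtColor(f['color'],cv2.COLOR_RGB2HSV);m=cv2.inRange(hsv,(4,150,90),(20,255,255))
n,l,st,c=cv2.connectedComponentsWithStats(m)
for i in range(1,n):
    if st[i,4]>400:
        r=cv2.minAreaRect(np.argwhere(l==i)[:,::-1].astype(np.float32));print(st[i],c[i],r)
        bx=cv2.boxPoints(r);P=np.array([atz(f,b,.05) for b in bx]);print(P.mean(0),[np.arctan2(*(P[j+1]-P[j])[1::-1]) for j in(0,1)],[np.linalg.norm(P[j+1]-P[j]) for j in(0,1)])
go(.556,-.021,.05,.5)
E
```

```text
[([276.3, 234.4], 0.62, array([ 0.5587, -0.0228,  0.044 ]))]
[ 242  192   63   91 4014] [273.76332835 235.43597409] ((273.0, 237.0), (90.0, 62.0), 90.0)
[ 0.55542118 -0.02114895  0.05      ] [np.float64(-1.0777620566662869), np.float64(-2.6277204321589243)] [np.float64(0.05531987169231818), np.float64(0.08840756715123821)]
t=27.13 shift [-4.28 -0.28 16.79] turn -0.009 half-turn alt 3.133 F [0.5 0.4 0. ] w 0.0855 j1,3,7 [-0.34  0.35 -0.99]
```

View pics/w10.png

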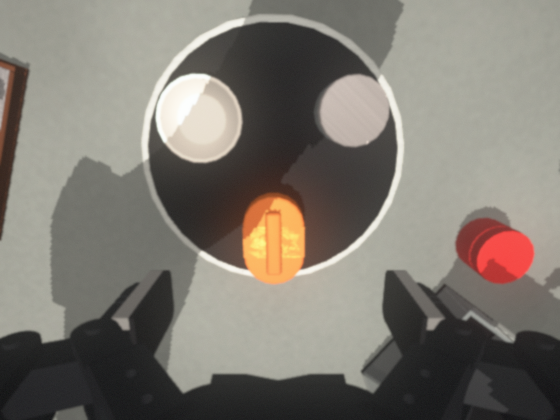

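The brush is at (273,237), lined up with the tool and clear of the dish (200,118) and the pot (353,110). I grasp it.

apply_moves:
  steps:
    - [-2,-0.1,1,0]
    - [-4.3,-0.3,4,0]
    - [-4.3,-0.3,7,0]
    - [-4.3,-0.3,10,0]
    - [-4.3,-0.3,13,0]
    - [-4.3,-0.3,15.5,0]
    - [-4.3,-0.3,17.5,0]
    - [-4.3,-0.3,18.5,0]
    - [-4.3,-0.3,19,0]
    - [-4.3,-0.3,19,0]

```text
clock: 27.97
position: [0.5555, -0.0169, 0.0285]
tool_rot: [-3.141, 0.002, 0.496]
force: [-0.6, 0.1, -0.1]
grip_width: 0.0854
```

apply_moves:
  steps:
    - [0,0,0,0]
    - [0,0,0,0]
    - [0,0,0,0]
    - [0,0,0,0]
    - [0,0,0,0]
    - [0,0,0,0]
    - [0,0,0,0]
    - [0,0,0,0]
    - [0,0,0,0]
    - [0,0,0,0]
  claw: 1
  force: 30

```text
clock: 28.8
position: [0.5568, -0.0172, 0.0305]
tool_rot: [3.141, -0.002, 0.495]
force: [-1.5, -0.2, 6.3]
grip_width: 0.0555
```

apply_moves:
  steps:
    - [0,0,-1,0]
    - [0,0,-3,0]
    - [0,0,-6,0]
    - [0,0,-9,0]
    - [0,0,-12,0]
    - [0,0,-15,0]
    - [0,0,-18,0]
    - [0,0,-20,0]
    - [0,0,-20,0]
    - [0,0,-20,0]

```text
clock: 29.63
position: [0.5564, -0.0172, 0.2311]
tool_rot: [3.141, -0.003, 0.495]
force: [-0.8, -0.7, -2.5]
grip_width: 0.0553
```

```bash
python3 - <<'E'
from h import *
x=np.array([.4915,-.3305]);c,s=np.cos(-.1425),np.sin(-.1425)
for a,b in((0,-.0455),(-.005,.0695)):print(x[0]+c*a-s*b,x[1]+s*a+c*b)
a,b=(-.01,-.0455);go(x[0]+c*a-s*b,x[1]+s*a+c*b,.228,-.1425)
E
```

```text
0.4850381711727246 -0.37553881401865497
0.49642094578906304 -0.2609943578366396
t=29.63 shift [-24.12  27.54   0.26] turn 0.638 half-turn alt -2.504 F [-0.8 -0.7 -2.5] w 0.0553 j1,3,7 [-0.35  0.37 -0.97]
```

apply_moves:
  steps:
    - [-2,2,0,0.06]
    - [-4.5,5,0,0.13]
    - [-7,8,0,0.2]
    - [-9.5,11,0,0.27]
    - [-12,14,0,0.34]
    - [-14.5,17,0,0.41]
    - [-17,20,0,0.48]
    - [-19.5,23,0,0.55]
    - [-22,26,0,0.6]
    - [-24.1,27.5,0,0.638]

```text
clock: 30.47
position: [0.4734, -0.3772, 0.2286]
tool_rot: [3.141, 0.001, -0.147]
force: [0.4, -0.2, 0.0]
grip_width: 0.0554
```

apply_moves:
  steps:
    - [0,0,0,0]
    - [0,0,1,0]
    - [0,0,3,0]
    - [0,0,5,0]
    - [0,0,7,0]
    - [0,0,8,0]
    - [0,0,8,0]
    - [0,0,8,0]
    - [0,0,8,0]
    - [0,0,8,0]

```text
clock: 31.3
position: [0.4753, -0.3739, 0.1503]
tool_rot: [3.141, -0.001, -0.142]
force: [-0.3, 0.3, -0.4]
grip_width: 0.0551
```

```bash
python3 - <<'E'
from h import *
f=grab('wrist');save(f,'w11.png')
go(.475,-.374,.0115,-.1425)
E
```

```text
t=31.35 shift [-0.05  0.   13.88] turn 0.000 half-turn alt -3.142 F [ 0.9 -0.1 -1.6] w 0.0557 j1,3,7 [ 0.23  0.51 -0.8 ]
```

View pics/w11.png

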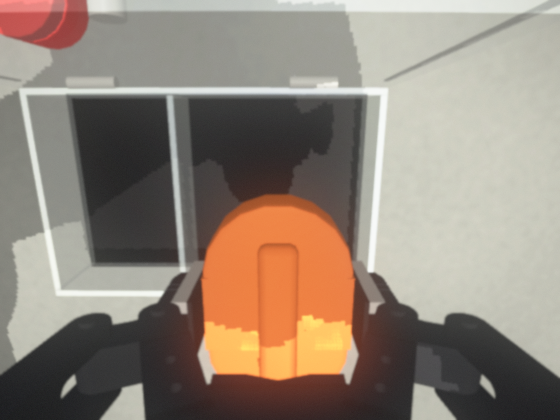

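The brush is centred over the large compartment, so I lower it and release.

apply_moves:
  steps:
    - [0,0,2,0]
    - [0,0,4,0]
    - [0,0,6,0]
    - [0,0,8,0]
    - [0,0,10,0]
    - [0,0,11.5,0]
    - [0,0,12.7,0]
    - [0,0,13.4,0]
    - [0,0,13.8,0]
    - [0,0,13.8,0]

```text
clock: 32.18
position: [0.4751, -0.374, 0.0117]
tool_rot: [-3.142, -0.001, -0.143]
force: [-0.5, 0.7, -0.1]
grip_width: 0.0555
```

apply_moves:
  steps:
    - [0,0,0,0]
    - [0,0,0,0]
    - [0,0,0,0]
    - [0,0,0,0]
    - [0,0,-1,0]
    - [0,0,-4,0]
    - [0,0,-8,0]
    - [0,0,-12,0]
    - [0,0,-16,0]
    - [0,0,-20,0]
  claw: 0.18

```text
clock: 33.02
position: [0.4742, -0.3737, 0.2141]
tool_rot: [3.141, -0.0, -0.143]
force: [1.2, -0.3, -0.0]
grip_width: 0.0699
```

```bash
python3 - <<'E'
from h import *
f=grab('wrist');save(f,'w12.png')
print([(d['uv'],round(d['score'],2),atz(f,d['uv'],.025).round(4)) for d in cams.pinpoint('wrist','brush_mid')])
f=grab('side')
print([(d['uv'],round(d['score'],2),atz(f,d['uv'],.047).round(4)) for d in cams.pinpoint('side','pot_mid')])
go(.687,-.02,.22,-.1425)
E
```

```text
[([279.8, 189.1], 0.62, array([ 0.4733, -0.3763,  0.025 ]))]
[([311.7, 228.1], 0.83, array([ 0.6905, -0.0262,  0.047 ])), ([366.5, 232.9], 0.63, array([ 0.8321, -0.0735,  0.047 ])), ([313.1, 297.9], 0.63, array([ 0.6419, -0.233 ,  0.047 ])), ([348.7, 196.0], 0.56, array([0.8268, 0.0678, 0.047 ]))]
t=33.22 shift [ 15.95 -38.03  -0.68] turn -0.000 half-turn alt 3.142 F [ 0.5 -0.8 -1.2] w 0.0700 j1,3,7 [ 0.2   0.56 -0.83]
```

```bash
python3 - <<'E'
from h import *
go(.682,.018,.22,1.428)
E
```

```text
t=33.22 shift [ 14.91 -41.72  -0.68] turn -1.571 half-turn alt 1.571 F [ 0.5 -0.8 -1.2] w 0.0700 j1,3,7 [ 0.2   0.56 -0.83]
```

apply_moves:
  steps:
    - [0,-1,-2,0]
    - [0,-4,-3,-0.1]
    - [0,-8,-3,-0.2]
    - [0,-12,-3,-0.3]
    - [0,-16,-3,-0.42]
    - [1,-20,-3,-0.54]
    - [4,-24,-3,-0.66]
    - [7,-28,-3,-0.78]
    - [9,-31,-3,-0.9]
    - [11,-34,-3,-1.02]
  claw: 0

```text
clock: 34.05
position: [0.6289, -0.0551, 0.2405]
tool_rot: [-3.14, 0.001, 0.883]
force: [-0.1, -0.9, 0.5]
grip_width: 0.0856
```

```bash
python3 - <<'E'
from h import *
go(.682,.018,.22,1.428)
E
```

```text
t=34.05 shift [ 9.02 -0.54  2.05] turn -0.545 half-turn alt 2.597 F [-0.1 -0.9  0.5] w 0.0856 j1,3,7 [-0.19  0.28 -0.55]
```

apply_moves:
  steps:
    - [2,-0.1,0.5,-0.1]
    - [4,-0.2,1,-0.2]
    - [6,-0.3,1.5,-0.3]
    - [8,-0.4,2,-0.4]
    - [9,-0.5,2,-0.5]
    - [9,-0.5,2,-0.545]
    - [9,-0.5,2,-0.545]
    - [9,-0.5,2,-0.545]
    - [9,-0.5,2,-0.545]
    - [9,-0.5,2,-0.545]

```text
clock: 34.88
position: [0.6818, 0.015, 0.2212]
tool_rot: [-3.141, 0.0, 1.42]
force: [0.3, 0.2, 0.4]
grip_width: 0.0848
```

```bash
python3 - <<'E'
from h import *
f=grab('wrist');g=cv2.imread('pics/w12.png');a=cv2.cvtColor(f['color'],cv2.COLOR_RGB2BGR)
cv2.imwrite('pics/m13.png',np.hstack([cv2.resize(g,(300,225)),cv2.resize(a,(300,225))]) if 0 else np.vstack([cv2.resize(g,(280,210)).repeat(1,0),np.zeros((1,280,3),np.uint8)]) if 0 else a)
print([(d['uv'],round(d['score'],2),atz(f,d['uv'],.047).round(4)) for d in cams.pinpoint('wrist','pot_mid')])
print([(np.round(d['box']),round(d['score'],2)) for d in cams.find_in('wrist','pot_mid')])
go(.687,-.023,.05,1.428)
E
```

```text
[([442.1, 230.9], 0.84, array([ 0.829 , -0.0452,  0.047 ])), ([289.3, 230.1], 0.82, array([ 0.6867, -0.023 ,  0.047 ])), ([449.3, 81.0], 0.59, array([0.8383, 0.0878, 0.047 ]))]
[(array([423.,  55.,  59.,  52.]), 0.98), (array([420., 203.,  55.,  55.]), 0.73), (array([261., 198.,  59.,  69.]), 0.57), (array([253., 359.,  45.,  22.]), 0.57)]
t=35.03 shift [-3.72  1.07 17.13] turn -0.006 half-turn alt 3.135 F [-0.3  0.9  0.3] w 0.0852 j1,3,7 [-0.19  0.13 -0.19]
```

View pics/m13.png

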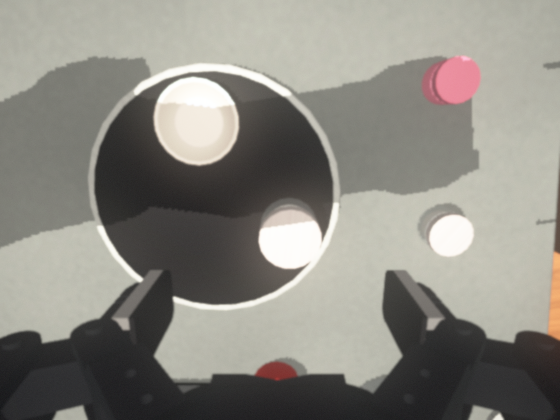

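The turntable pot's lid is at (291,238), larger than the small white look-alike at (449,235).

```bash
python3 - <<'E'
from h import *
f=grab('wrist');p=atz(f,(291,238),.07);print(p);go(p[0],p[1],.03,1.428)
E
```

```text
[ 0.68778711 -0.02239845  0.07      ]
t=35.08 shift [-3.65  1.13 19.13] turn -0.006 half-turn alt 3.135 F [-0.1  0.  -0.5] w 0.0855 j1,3,7 [-0.19  0.13 -0.19]
```

apply_moves:
  steps:
    - [-1.8,0.5,1,0]
    - [-3.6,1.1,4,0]
    - [-3.6,1.1,7,0]
    - [-3.6,1.1,10,0]
    - [-3.6,1.1,13,0]
    - [-3.6,1.1,15.5,0]
    - [-3.6,1.1,17.5,0]
    - [-3.6,1.1,18.6,0]
    - [-3.6,1.1,19.1,0]
    - [-3.6,1.1,19.1,0]

```text
clock: 35.92
position: [0.6874, -0.0218, 0.0298]
tool_rot: [-3.141, 0.0, 1.422]
force: [0.3, 0.1, 0.4]
grip_width: 0.0858
```

apply_moves:
  steps:
    - [0,0,0,0]
    - [0,0,0,0]
    - [0,0,0,0]
    - [0,0,0,0]
    - [0,0,0,0]
    - [0,0,0,0]
    - [0,0,0,0]
    - [0,0,0,0]
    - [0,0,0,0]
    - [0,0,0,0]
  claw: 1
  force: 40

```text
clock: 36.75
position: [0.6883, -0.0217, 0.0319]
tool_rot: [3.14, -0.0, 1.422]
force: [-1.7, 0.4, 7.3]
grip_width: 0.0549
```

apply_moves:
  steps:
    - [0,0,-1,0]
    - [0,0,-3,0]
    - [0,0,-6,0]
    - [0,0,-9,0]
    - [0,0,-12,0]
    - [0,0,-15,0]
    - [0,0,-18,0]
    - [0,0,-21,0]
    - [0,0,-21,0]
    - [0,0,-21,0]

```text
clock: 37.58
position: [0.6883, -0.0218, 0.2431]
tool_rot: [3.138, -0.001, 1.422]
force: [0.0, -0.9, -2.9]
grip_width: 0.0552
```

```bash
python3 - <<'E'
from h import *
x=np.array([.4915,-.3305]);c,s=np.cos(-.1425),np.sin(-.1425)
a,b=(-.008,.0695);go(x[0]+c*a-s*b,x[1]+s*a+c*b,.24,1.428)
E
```

```text
t=37.58 shift [-26.5  -15.74   0.23] turn -0.006 half-turn alt 3.136 F [ 0.  -0.9 -2.9] w 0.0552 j1,3,7 [-0.14  0.14 -0.13]
```

apply_moves:
  steps:
    - [-2,-2,0,0]
    - [-4.5,-5,0,0]
    - [-7,-8,0,0]
    - [-9.5,-11,0,0]
    - [-12.5,-13.5,0,0]
    - [-16,-15,0,0]
    - [-19.5,-15.7,0,0]
    - [-23,-15.7,0,0]
    - [-26,-15.7,0,0]
    - [-26.5,-15.7,0,0]

```text
clock: 38.42
position: [0.4909, -0.2658, 0.2401]
tool_rot: [-3.141, 0.002, 1.417]
force: [-0.7, -1.6, -2.1]
grip_width: 0.0552
```

apply_moves:
  steps:
    - [0,0,1,0]
    - [0,0,3,0]
    - [0,0,5,0]
    - [0,0,7,0]
    - [0,0,9,0]
    - [0,0,10,0]
    - [0,0,10,0]
    - [0,0,10,0]
    - [0,0,10,0]
    - [0,0,10,0]

```text
clock: 39.25
position: [0.4937, -0.2606, 0.1413]
tool_rot: [3.14, 0.0, 1.423]
force: [0.2, 0.5, -1.6]
grip_width: 0.0546
```

```bash
python3 - <<'E'
from h import *
f=grab('wrist');save(f,'w14.png')
x=np.array([.4915,-.3305]);c,s=np.cos(-.1425),np.sin(-.1425)
a,b=(-.008,.0695);go(x[0]+c*a-s*b,x[1]+s*a+c*b,.013,1.428)
E
```

```text
t=39.30 shift [ 1.000e-02 -4.000e-02  1.282e+01] turn -0.005 half-turn alt 3.136 F [-0.1  0.  -2. ] w 0.0554 j1,3,7 [0.26 0.16 0.35]
```

apply_moves:
  steps:
    - [0,0,2,0]
    - [0,0,4,0]
    - [0,0,6,0]
    - [0,0,8,0]
    - [0,0,9.5,0]
    - [0,0,10.8,0]
    - [0,0,11.8,0]
    - [0,0,12.5,0]
    - [0,0,12.8,0]
    - [0,0,12.8,0]

```text
clock: 40.13
position: [0.4934, -0.2607, 0.0128]
tool_rot: [3.141, 0.0, 1.422]
force: [-0.1, -0.5, -1.3]
grip_width: 0.0549
```

apply_moves:
  steps:
    - [0,0,0,0]
    - [0,0,0,0]
    - [0,0,0,0]
    - [0,0,0,0]
    - [0,0,-1,0]
    - [0,0,-4,0]
    - [0,0,-8,0]
    - [0,0,-12,0]
    - [0,0,-16,0]
    - [0,0,-20,0]
  claw: 0.18

```text
clock: 40.97
position: [0.4926, -0.2605, 0.2152]
tool_rot: [3.141, 0.0, 1.422]
force: [1.4, -0.4, 0.3]
grip_width: 0.0701
```

apply_moves:
  steps:
    - [0,0,-2,0]
    - [2,0,-4,0]
    - [5,0,-4,0]
    - [8,0,-4,0]
    - [11,0,-4,0]
    - [14,0,-4,0]
    - [16,0,-4,0]
    - [16,0,-4,0]
    - [16,0,-4,0]
    - [16,0,-4,0]

```text
clock: 41.8
position: [0.5166, -0.1032, 0.2528]
tool_rot: [3.141, 0.0, 1.422]
force: [0.1, -1.0, -0.1]
grip_width: 0.07
```

```bash
python3 - <<'E'
from h import *
np.set_printoptions(precision=4,suppress=True)
go(.49,-.1,.24,1.428)
x=np.array([.4915,-.3305]);c,s=np.cos(.1425),np.sin(.1425)
t=np.array([.475,.3395]);
for n in('wrist','side','scene'):
    f=grab(n);save(f,'fin_'+n+'.png')
    for k,z in dict(pot_mid=.028,brush_mid=.025,comb_mid=.009,rake_mid=.018,dish=.024,lid_knob=.18).items():
        for d in cams.pinpoint(n,k):
            p=atz(f,d['uv'],z)[:2]
            if d['score']<.4: continue
            q=np.array([[c,-s],[s,c]])@(p-x)
            print(n,k,round(d['score'],2),np.round(d['uv']),p,'case',q)
fs=[]
for n in('side','scene'):
    f=grab(n);d=cams.pinpoint(n,'lid_knob')
    if d: fs.append((f,d[0]['uv']))
if len(fs)==2: print('knob',tri(*zip(*fs)))
E
```

```text
t=41.80 shift [-0.08 -2.68  1.28] turn -0.006 half-turn alt 3.135 F [ 0.1 -1.  -0.1] w 0.0700 j1,3,7 [-0.03  0.15 -0.  ]
wrist pot_mid 0.91 [278. 316.] [ 0.4938 -0.2611] case [-0.0076  0.069 ]
side pot_mid 0.92 [252. 325.] [ 0.4886 -0.2638] case [-0.0123  0.0657]
side pot_mid 0.71 [350. 195.] [0.841  0.0881] case [0.2865 0.464 ]
side pot_mid 0.49 [365. 235.] [ 0.834 -0.065] case [0.3013 0.3114]
side brush_mid 0.61 [250. 370.] [ 0.4689 -0.3656] case [-0.0174 -0.038 ]
side comb_mid 0.51 [259. 356.] [ 0.4921 -0.3327] case [ 0.0009 -0.0021]
side comb_mid 0.49 [220. 150.] [0.4737 0.408 ] case [-0.1225  0.7285]
side rake_mid 0.42 [219. 150.] [0.4674 0.393 ] case [-0.1266  0.7127]
side dish 0.56 [275. 206.] [0.6103 0.0938] case [0.0573 0.4369]
side lid_knob 0.79 [310. 321.] [ 0.6013 -0.3473] case [ 0.1111 -0.001 ]
side lid_knob 0.44 [276. 205.] [ 0.5931 -0.0408] case [0.0594 0.3012]
scene pot_mid 0.83 [221. 293.] [ 0.8431 -0.0532] case [0.3086 0.3244]
scene pot_mid 0.79 [190. 196.] [ 0.6479 -0.2239] case [0.1397 0.1278]
scene pot_mid 0.59 [203. 141.] [ 0.487  -0.2665] case [-0.0135  0.0627]
scene pot_mid 0.56 [285. 323.] [0.8546 0.097 ] case [0.2987 0.4748]
scene brush_mid 0.77 [170. 130.] [ 0.4841 -0.3622] case [-0.0028 -0.0324]
scene comb_mid 0.59 [456. 222.] [0.4724 0.3883] case [-0.121   0.7088]
scene rake_mid 0.95 [415. 214.] [0.4926 0.2913] case [-0.0872  0.6157]
scene dish 0.96 [317. 229.] [0.6191 0.0882] case [0.0669 0.4326]
scene lid_knob 0.87 [143. 125.] [ 0.5982 -0.3382] case [0.1067 0.0076]
knob [ 0.5966 -0.3437  0.1731]
```

```bash
python3 - <<'E'
from h import *
print([(np.round(d['box']),round(d['score'],2)) for d in cams.find_in('side','pot_mid')])
print(workorder.job_done())
E
```

```text
[(array([305., 286.,  19.,  31.]), 0.89), (array([242., 308.,  24.,  30.]), 0.72), (array([346., 188.,  18.,  16.]), 0.62), (array([358., 222.,  18.,  20.]), 0.6)]
the job is handed in; nothing more can be done
None
```

I opened the lid and packed both kits, then handed the job in at about 42 s.

- **Brush-out kit:** the comb lies flat in the tray's +y channel and the rake, pins down, in the −y channel.
- **Bath kit:** the brush stands pins down in the large compartment and the pot is in the small one.
- **Lid:** it stands open at about 1.6 rad, worked out from the knob's position in two cameras.
- **Dish:** it reads about 3 mm from its first position in the scene camera and 6 mm in the side camera. I take this as detector scatter, since nothing touched it.

**First comb grasp failed:** the fingers were slightly too high, closed over the comb and pushed it about 1 cm. I lifted, measured again and picked it up cleanly on the second try.

**Last checks:**
- The wrist view put the pot within about 1 mm of its compartment's centre, and the side and scene views within about 9 mm. All three agree it is in the small compartment.
- The brush reads 7–13 mm off its compartment centre in the last side and scene views. The wrist view just after release put it about 2 mm from where I set it down.
- The side camera gave two comb readings; the one in the case (score 0.51) contradicts the scene camera and the earlier wrist pictures, so I take it as false. Its rake reading (0.42) fell on the comb's spot, while the scene camera put the rake in its own channel (0.95).
- The picture limit was reached before the pot went in. That it stands upright was therefore checked only from the networks and the clean release, not by eye.

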